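Pack the cabinet-fitting kit

TASK

Pack the fitting kit: lay the heavy steel leg flange flat on the bottom of the cardboard carton, hub up, and then the light plastic cover flat and centred on top of its hub, boss up; stand each black cabinet leg upright in the round cup of its own size, wide in wide and narrow in narrow; and set the aluminium handle on its feet on the dark outline of the plywood board, centred and in line with it. Leave everything released and at rest, and leave the spray can standing where it is.

Things in the scene. Friction and masses are not known exactly. Their poses are not given: they have to be found in the camera images.
- flange: Heavy dark cast-steel table-leg flange (0.5 to 0.9 kg), loose, lying flat on the bench: a square plate 80 x 80 mm, 10 mm thick, with a solid round hub of 48 mm diameter in its middle that rises to 38 mm above the underside and has a flat top. Grip it by the hub. Origin: centre of the underside; x and y along the plate's sides, z up.
- cover: Light white plastic cover (60 g), loose, lying flat: a round plate of 76 mm diameter, 8 mm thick, with a round solid boss of 30 mm diameter in its middle that rises to 32 mm above the underside. Grip it by the boss. Flat underside. Origin: centre of the underside, z up.
- wide_leg: The wide one of two short black plastic cabinet legs, loose, standing upright, 75 mm tall: round foot of 56 mm diameter and 10 mm height, above it a straight round stem of 36 mm diameter up to the top. Origin: centre of the underside of the foot, z up.
- narrow_leg: The narrow one of two short black plastic cabinet legs, loose, standing upright, 75 mm tall: round foot of 34 mm diameter and 10 mm height, above it a straight round stem of 20 mm diameter up to the top. Origin: centre of the underside of the foot, z up.
- handle: Brushed aluminium cabinet door handle (bow pull), loose, standing on its two feet: a bar 140 mm long, 12 mm wide and 10 mm thick, whose top is 34 mm above the underside of the feet; below the bar, between the feet, is free space. Origin: midway between the feet at their underside; x along the bar, z up; both ends are alike.
- carton: Open-topped square cardboard carton without flaps, fixed to the bench: 142 x 142 mm outside, 130 x 130 mm inside, walls 6 mm thick and 60 mm high, inner floor 6 mm above the bench. Origin: centre of the underside; x and y along its sides, z up.
- wide_holder: The wide one of two low round open cups of grey plastic pipe, fixed to the bench: outer diameter 84 mm, inner diameter 74 mm, rim 19 mm high, inner floor 4 mm above the bench. It belongs to the wide leg. Origin: centre of the underside, z up.
- narrow_holder: The narrow one of two low round open cups of grey plastic pipe, fixed to the bench: outer diameter 62 mm, inner diameter 52 mm, rim 19 mm high, inner floor 4 mm above the bench. It belongs to the narrow leg. Origin: centre of the underside, z up.
- handle_pad: Flat plywood board 180 x 56 mm, 8 mm thick, fixed to the bench, with a flush dark rubber strip 146 x 20 mm along its middle as the outline of the handle. Origin: centre of the underside; x along its length, z up; both ends are alike.
- spray_can: Bystander: an upright spray can, 52 mm diameter and 140 mm tall, standing loose at the left side of the bench; to be left standing where it is. Origin: centre of the underside, z up.
There are look-alikes about, which are no part of the job. What is shaped like the flange but green is not meant. There is more than one size of the carton; the one meant has the size given above.

How it is judged:
At the end, for the whole second after the job is handed in: Flange flat on the carton floor; cover flat on its hub, centred to 15 mm; each leg upright on the floor of its own cup (12 mm); handle on its feet on the board, within 15 mm and 0.2 rad of its outline; all upright within 0.1 rad, at rest; spray can upright within 30 mm of its start (x of flange in the frame of carton between -0.03 and 0.03 m and y of flange in the frame of carton between -0.03 and 0.03 m and z of flange in the frame of carton between 0.003 and 0.01 m and angle between each of flange, cover, wide_leg, narrow_leg, handle's own z axis and vertical below 0.1 rad and horizontal distance between cover and flange below 0.015 m and z of cover in the frame of flange between 0.035 and 0.041 m and horizontal distance between wide_leg and wide_holder below 0.012 m and z of wide_leg in the frame of wide_holder between 0.001 and 0.008 m and horizontal distance between narrow_leg and narrow_holder below 0.012 m and z of narrow_leg in the frame of narrow_holder between 0.001 and 0.008 m and horizontal distance between handle and handle_pad below 0.015 m and angle between the x axis of handle and the x axis of handle_pad, either way round below 0.2 rad and z of handle in the frame of handle_pad between 0.005 and 0.012 m and linear speed of each of flange, cover, wide_leg, narrow_leg, handle below 0.02 m/s and distance of spray_can from where it was at the start of the episode below 0.03 m and angle between spray_can's own z axis and vertical below 0.2 rad); the robot touches nothing.
It fails at once if the spray can is knocked over or shoved away (angle between spray_can's own z axis and vertical above 0.4 rad or distance of spray_can from where it was at the start of the episode above 0.05 m).
It also fails if it takes over 122 s, if anything falls off the work surface, if the arm or the gripper's body presses on something with over 40 N, if the wrist force passes 120 N, or if a joint passes its speed limit or range.

ROBOT

A 6-joint arm with a two-finger parallel gripper is mounted at the origin on the work surface. World frame = base frame: x ahead of the robot, y to its left, z up, the work surface at z = 0. Lengths are in m, angles in rad, forces in N, time in s.
With the tool pointing down it reaches from about 0.275 to 0.825 m from the base axis. Payload 4.9 kg.
Tool frame: the origin (TCP) lies midway between the tips of the shut fingers; the grasp point (between the pads) lies 19 mm behind it (manip.tcp_to_grasp is the distance from the TCP to the grasp point, in m); z points along the fingers, y is the line along which they close (so a half turn about z gives the same grasp; the last joint's range is limited). The gripper opens to 85 mm and grips with 20 to 120 N. Pads are 22 mm wide; open, the fingers measure 114 mm over their backs; the gripper's body (76 mm by 85 mm) begins 54 mm behind the grasp point. The pads swing forward as they close: fully open they stand 13 mm farther back than shut.
Start: joints at [-1.388, 0.326, -0.193, 1.052, 0, 1.437], TCP at [0.171, -0.523, 0.202] pointing down, gripper open.
Joint ranges: [-2.65, 2.65], [-0.97, 1.79], [-1.3, 1.35], [-1.93, 2.1], [-1.47, 1.37], [-3.14, 3.14]. Speed limits (rad/s): [2.57, 2.57, 3.14, 3.14, 3.14, 3.14].

INTERFACE

Orientations are given as a unit quaternion [x, y, z, w].
In Python, from plant import manip gives the robot as it stands.
- The arm moves only by the shell command python3 -m creep 'ROWS' [FORCE]. ROWS is JSON, a list of rows, each a list of 3 entries, a list of its own where there are three numbers: the shift along the tool's x, y, z in cm, then the turn, a rotation vector about the tool's x, y, z in rad, then the closure, from 0 (fully open) to 1 (shut). A call has 1 to 12 rows; each row shifts and turns the commanded pose from where the row before left it, along the tool's axes as they then stand; what a row does not reach is not made up. A row lasts 1/12 s, in which the tool goes at most 41.7 mm and 7.16 degrees, less where a joint would pass 70% of its speed; a pose out of reach is approached as far as the arm can. A call with a gripper value outside its range is refused whole. The fingers move at their own pace and stop on an object; FORCE is the grip in N (left out, the last holds). Time passes only in rows, so rows that do not move let the fingers close. It gives the time, the measured TCP pose, the force, the opening and the grip force at its end, in the units of the state.
- manip.state(): the state, without advancing time (a new reading comes with each control period).
- manip.snapshot(name): name is "scene" or "top" or "wrist"; returns the picture (420x560x3 uint8, red, green, blue); there is no depth.
- manip.camera_params(name): a dict with "fx", "fy", "cx", "cy" (pixels), "distortion" ([k1, k2, p1, p2, k3] as OpenCV has them; the pictures are not rectified), "R" (3x3) and "t" (3): a world point X has camera coordinates R X + t. Camera axes: x right, y down, z forward; pixel columns grow to the right and rows downward; lengths in m; the calibration is good to about 2 mm. A picture is of the moment at which its call begins: read the wrist's pose just before it. camera_params takes no time and is no camera call; for the wrist camera it gives the pose at the moment of the call.
- manip.hand_in(): hands the job in; it is judged then, once.
The state is a dict: "time": time; "joint_positions": joint angles; "joint_velocities": joint speeds; "joint_efforts": joint torques, N m; "eef_pos": TCP position; "ee_rot": TCP orientation; "contact_force": force on the tool from outside, world axes, zero at the start; "ft_torque": the same for the moment, N m; "opening": finger opening in m; "grip_force": force on a finger pad.
Only numpy, scipy, OpenCV 4.12 (cv2) and the standard library are available. Lean on these libraries where they do the work, as an engineer would, in place of code of your own. Each camera call takes 0.05 s, during which the arm holds its last target. There are 200 camera calls.

## Working session

There is one attempt and no reset: what is moved stays moved. The work goes in short steps, Python scripts to look and compute and a shell command to move; the robot and the scene stay as the last step left them, time stands still between calls to the robot, and variables do not carry over. Pictures are saved under pics/ and viewed, at most 14 in all, crops included, and the job is handed in when it is done.

```bash
ls; mkdir -p pics
python3 - <<'E'
from plant import manip
import cv2
s=manip.state();print(s)
for n in("top","scene"):
    im=manip.snapshot(n);cv2.imwrite(f"pics/{n}0.png",im[:,:,::-1])
    p=manip.camera_params(n);print(n,p)
print(manip.tcp_to_grasp)
E
```

```text
pics
{'time': 0.0, 'joint_positions': array([-1.38819714e+00,  3.26978387e-01, -1.93585598e-01,  1.05198901e+00,
        7.50446532e-06,  1.43659191e+00]), 'joint_velocities': array([-0.00030374, -0.00036439,  0.00023204,  0.00083324,  0.0004605 ,
        0.00067278]), 'joint_efforts': array([ 3.17469188e-03, -4.43392897e+01,  2.62442064e+01,  1.52942160e-02,
       -1.50512290e-05,  4.36001528e-06]), 'eef_pos': array([ 0.17123731, -0.52200013,  0.20128244]), 'ee_rot': array([ 9.87480264e-01,  1.57740154e-01, -1.75001828e-05, -8.78167939e-04]), 'contact_force': array([ 0.87365514, -0.0293735 , -0.08908828]), 'ft_torque': array([ 0.00749198, -0.03757157,  0.04835471]), 'grip_force': 0.0, 'opening': 0.08527492501262751}
top {'fx': 470.9490052581714, 'fy': 470.9490052581714, 'cx': 283.9466729660359, 'cy': 219.13778795853437, 'distortion': array([-0.02280411,  0.        ,  0.        ,  0.        ,  0.        ]), 'R': array([[ 0.01073468, -0.99982058, -0.01560683],
       [-0.99363007, -0.00891466, -0.11233793],
       [ 0.11217865,  0.01671333, -0.99354749]]), 't': array([0.06194849, 0.4744061 , 1.31620496])}
scene {'fx': 475.08603296948473, 'fy': 475.08603296948473, 'cx': 279.8781246806048, 'cy': 211.34084556110614, 'distortion': array([-0.02291277,  0.        ,  0.        ,  0.        ,  0.        ]), 'R': array([[-0.30202069,  0.95308443,  0.02033659],
       [ 0.59887277,  0.20628689, -0.77381982],
       [-0.7417108 , -0.22153057, -0.63307922]]), 't': array([ 0.10550184, -0.27579247,  1.7393656 ])}
0.0187
```

View pics/top0.png

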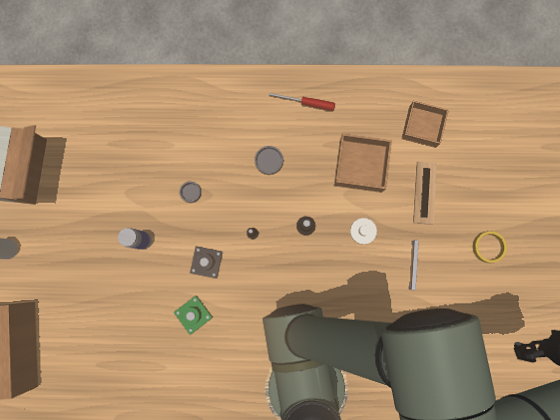

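View pics/scene0.png

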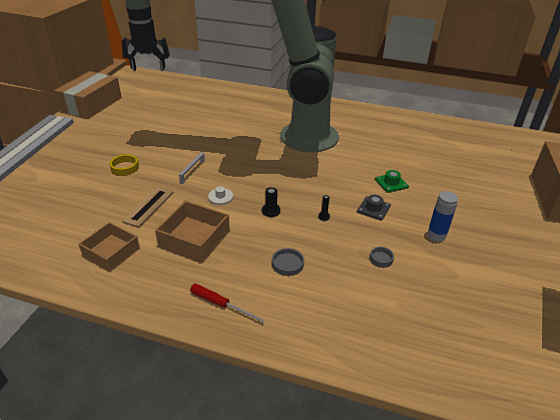

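The two views show:

| Item | Top-view pixel |
|---|---|
| Dark flange | (205,262) |
| Green look-alike | (193,314) |
| Cover | (364,231) |
| Wide leg | (306,226) |
| Narrow leg | (252,233) |
| Cups | (269,160) and (190,192) |
| Big carton | (363,163) |
| Small carton | (425,124) |
| Board | (425,193) |
| Handle | (414,265) |
| Can | (130,238) |

```bash
cat > h.py <<'E'
import numpy as np, cv2
def ray(p,uv):
    K=np.array([[p['fx'],0,p['cx']],[0,p['fy'],p['cy']],[0,0,1]])
    q=cv2.undistortPoints(np.array([[uv]],float),K,np.array(p['distortion']))[0,0]
    R=np.array(p['R']);return -R.T@np.array(p['t']),R.T@np.array([q[0],q[1],1])
def onplane(p,uv,z):
    c,d=ray(p,uv);return c+d*(z-c[2])/d[2]
def blobs(m,lo=20):
    n,l,st,ce=cv2.connectedComponentsWithStats(m.astype(np.uint8))
    return [(ce[i],st[i],cv2.minAreaRect(np.argwhere(l==i)[:,::-1].astype(np.float32))) for i in range(1,n) if st[i][4]>=lo]
E
python3 - <<'E'
from plant import manip
from h import *
im=cv2.imread("pics/top0.png");p=manip.camera_params("top")
hsv=cv2.cvtColor(im,cv2.COLOR_BGR2HSV).astype(int)
H,S,V=hsv[...,0],hsv[...,1],hsv[...,2]
def show(name,mask,box,z):
    x0,y0,x1,y1=box;m=np.zeros(V.shape,bool);m[y0:y1,x0:x1]=mask[y0:y1,x0:x1]
    for c,st,r in blobs(m,15):
        a=onplane(p,r[0],z);b=cv2.boxPoints(r);w=[onplane(p,q,z)[:2] for q in b]
        e=[w[1]-w[0],w[2]-w[1]];e.sort(key=np.linalg.norm)
        print(name,"cen",c.round(1),"area",st[4],"rect",np.round(r[0],1),"XY",a[:2].round(4),"centroidXY",onplane(p,c,z)[:2].round(4),"sizes",[round(float(np.linalg.norm(k)),3) for k in e],"yaw long",round(float(np.arctan2(e[1][1],e[1][0])),3))
gray=(S<70)
show("flange",gray&(V<130),(180,240,232,285),.010)
show("green",(H>40)&(H<85)&(S>100),(165,285,220,340),.01)
show("cover",(S<40)&(V>180),(340,210,390,250),.008)
show("wleg",(V<70),(290,205,325,243),.04)
show("nleg",(V<70),(240,220,265,245),.04)
show("wcup",gray&(V<150),(250,140,290,182),.019)
show("ncup",gray&(V<150),(172,175,210,208),.019)
show("strip",(V<70),(405,155,445,230),.008)
show("handle",gray,(400,232,425,297),.034)
show("can",gray|((H>100)&(H<130)),(110,220,155,255),.07)
for u in[(341,135.5),(390.5,139),(386,190.5),(335,186.5)]: print("carton rim",onplane(p,u,.06)[:2].round(4))
for u in[(306,222),(307,225)]: print("wtop",onplane(p,u,.075)[:2])
cv2.imwrite("pics/crop1.png",cv2.resize(im[125:300,170:445],None,fx=2.9,fy=2.9,interpolation=cv2.INTER_CUBIC))
E
```

```text
flange cen [205.9 261.9] area 615 rect [205.9 261.9] XY [0.3503 0.2895] centroidXY [0.3501 0.2896] sizes [0.077, 0.079] yaw long -1.766
green cen [188.  315.9] area 264 rect [192.5 314.7] XY [0.2004 0.3234] centroidXY [0.197  0.3363] sizes [0.077, 0.077] yaw long -2.467
green cen [206.  317.4] area 24 rect [206.5 318. ] XY [0.1918 0.2834] centroidXY [0.1935 0.2847] sizes [0.02, 0.028] yaw long -3.115
cover cen [363.1 230.7] area 506 rect [363. 231.] XY [ 0.4436 -0.1611] centroidXY [ 0.4445 -0.1614] sizes [0.069, 0.069] yaw long 3.131
wcup cen [268.6 159.7] area 631 rect [269.  159.5] XY [0.6492 0.1122] centroidXY [0.6488 0.1135] sizes [0.08, 0.082] yaw long -1.565
ncup cen [189.8 191.4] area 348 rect [190. 191.] XY [0.5544 0.3403] centroidXY [0.5531 0.3407] sizes [0.058, 0.059] yaw long -3.11
strip cen [426.7 187.2] area 78 rect [426.5 192. ] XY [ 0.559  -0.3464] centroidXY [ 0.5733 -0.3474] sizes [0.015, 0.141] yaw long 3.117
handle cen [414.3 264.6] area 248 rect [413.6 264.5] XY [ 0.3485 -0.2981] centroidXY [ 0.3481 -0.2999] sizes [0.018, 0.138] yaw long -0.085
can cen [134.1 238.3] area 558 rect [134.4 238.6] XY [0.411  0.4795] centroidXY [0.4118 0.4802] sizes [0.052, 0.096] yaw long -1.803
carton rim [ 0.7103 -0.0932]
carton rim [ 0.7012 -0.2333]
carton rim [ 0.5532 -0.2184]
carton rim [ 0.5633 -0.0759]
wtop [0.46100977 0.00515379]
wtop [0.45275392 0.00236512]
```

View pics/crop1.png

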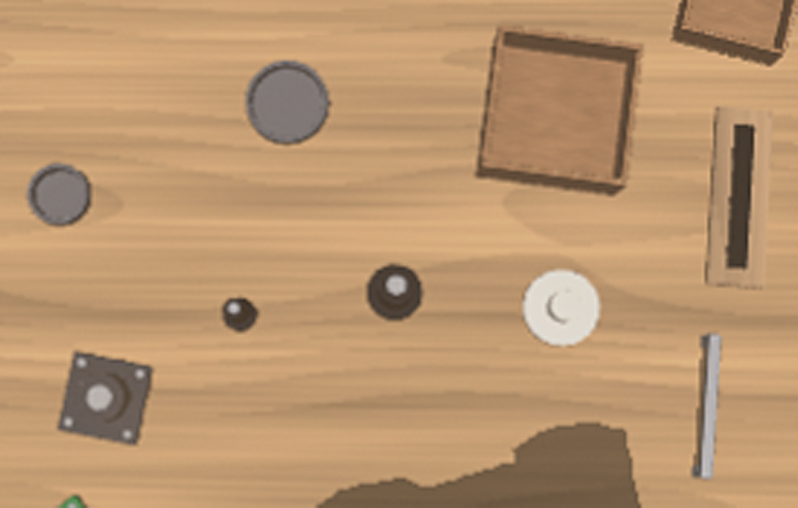

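Every part is resolved. The crop shows the foot centres at about (305.5,225.7) and (252.6,233.3) in full-picture pixels. I'll compute the remaining points and turn the tool to yaw π/2, so tool x is world y and tool y is world x. Then I'll head for the flange.

```bash
python3 - <<'E'
from plant import manip
from h import *
p=manip.camera_params("top")
f=lambda u,v,z:onplane(p,(170+u/2.9,125+v/2.9),z)[:2].round(4)
print("wfoot",f(394,292,.008),"nfoot",f(239.5,314,.008))
a,b=f(742,125,.008),f(738,268,.008);print("strip",(a+b)/2,np.arctan2(*(a-b)[::-1]))
a,b=f(711.5,335,.034),f(702.5,478,.034);print("handle",(a+b)/2,np.arctan2(*(a-b)[::-1]))
E
python3 -m creep '[[[0,0,0],[0,0,-0.114],0],[[0,0,0],[0,0,-0.114],0],[[0,0,0],[0,0,-0.114],0],[[0,0,0],[0,0,-0.114],0],[[0,0,0],[0,0,-0.114],0],[[0,0,0],[0,0,-0.114],0],[[0,0,0],[0,0,-0.114],0],[[0,0,0],[0,0,-0.114],0],[[0,0,0],[0,0,-0.114],0],[[0,0,0],[0,0,-0.114],0],[[0,0,0],[0,0,-0.114],0]]'
python3 -m creep '[[[3.5,1.5,0],[0,0,0],0],[[3.5,1.5,0],[0,0,0],0],[[3.5,1.5,0],[0,0,0],0],[[3.5,1.5,0],[0,0,0],0],[[3.5,1.5,0],[0,0,0],0],[[3.5,1.5,0],[0,0,0],0],[[3.5,1.5,0],[0,0,0],0],[[3.5,1.5,0],[0,0,0],0]]'
```

```text
wfoot [0.4575 0.0035] nfoot [0.4341 0.1571]
strip [ 0.5572 -0.3425] -0.0509201320469843
handle [ 0.3469 -0.2986] -0.0812163064507379
time: 1.02
eef_pos: [0.1713, -0.5222, 0.2016]
ee_rot: [0.705, 0.709, 0.0, -0.0]
contact_force: [-0.6, -0.6, -0.4]
opening: 0.0854
grip_force: 0.0
time: 1.68
eef_pos: [0.2914, -0.2407, 0.2019]
ee_rot: [0.707, 0.707, 0.0, -0.0]
contact_force: [1.3, -0.4, -0.2]
opening: 0.0854
grip_force: 0.0
```

```bash
python3 -m creep '[[[3.5,1,0],[0,0,0],0],[[3.5,1,0],[0,0,0],0],[[3.5,1,0],[0,0,0],0],[[3.5,1,0],[0,0,0],0],[[3.5,1,0],[0,0,0],0],[[3.5,1,0],[0,0,0],0],[[3.5,1,0],[0,0,0],0]]'
python3 -m creep '[[[3.5,0,0],[0,0,0],0],[[3.5,0,0],[0,0,0],0],[[3.5,0,0],[0,0,0],0],[[3.5,0,0],[0,0,0],0],[[3.5,0,0],[0,0,0],0],[[3.5,0,0],[0,0,0],0],[[3.5,0,0],[0,0,0],0],[[0,0,0],[0,0,0],0]]'
python3 - <<'E'
from plant import manip
from h import *
s=manip.state();p=manip.camera_params("wrist");im=manip.snapshot("wrist")
cv2.imwrite("pics/w1.png",im[:,:,::-1]);print(s['eef_pos'],p)
E
```

```text
time: 2.27
eef_pos: [0.3612, 0.0042, 0.2021]
ee_rot: [0.707, 0.707, 0.0, 0.0]
contact_force: [0.3, -0.2, 0.7]
opening: 0.0852
grip_force: 0.0
time: 2.93
eef_pos: [0.3611, 0.2524, 0.2019]
ee_rot: [0.705, 0.709, 0.001, -0.001]
contact_force: [1.3, -0.5, -0.2]
opening: 0.0856
grip_force: 0.0
[0.3611238  0.25238372 0.20194276] {'fx': 353.09707081643387, 'fy': 353.09707081643387, 'cx': 279.1438864856733, 'cy': 204.08168487870725, 'distortion': array([-0.06095197,  0.        ,  0.        ,  0.        ,  0.        ]), 'R': array([[ 9.99979850e-01,  6.30710072e-03,  7.21603448e-04],
       [ 5.83764690e-03, -9.58254160e-01,  2.85858159e-01],
       [ 2.49441571e-03, -2.85848187e-01, -9.58271669e-01]]), 't': array([-0.36279834,  0.20190418,  0.45063164])}
```

View pics/w1.png

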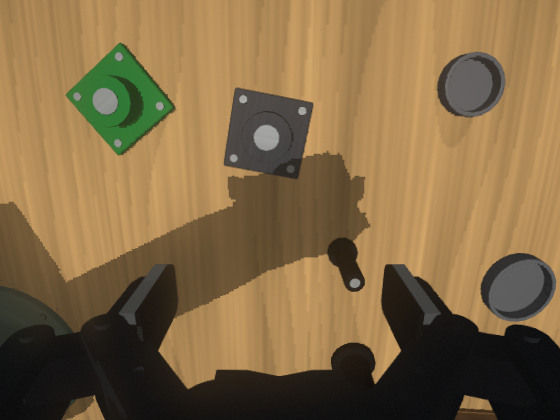

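The wrist view shows the flange plate with corners (236,88), (313,103), (298,179) and (224,166). The narrow cup rim is at (471,84), the wide cup at (518,287) and the narrow leg's foot at (342,251).

Run:
```python
from plant import manip
from h import *
p=manip.camera_params("wrist")
c=[onplane(p,u,.01)[:2] for u in[(236,88),(313,103),(298,179),(224,166)]]
print("flange",np.mean(c,0),np.linalg.norm(c[0]-c[1]),np.linalg.norm(c[1]-c[2]), "hubtop",onplane(p,(266,137.5),.038))
print("ncup",onplane(p,(471,84),.019),"wcup",onplane(p,(517.5,286.5),.019),"nfoot",onplane(p,(342,250),.008))
print(manip.state()['eef_pos'])
```

```text
flange [0.34889915 0.28621625] 0.07762262630732632 0.07876155933320346 hubtop [0.34815512 0.28668954 0.038     ]
ncup [0.5474405  0.33881494 0.019     ] wcup [0.64051103 0.1161542  0.019     ] nfoot [0.43220973 0.15838225 0.008     ]
[0.360808   0.24978842 0.20169064]
```

```bash
python3 -m creep '[[[0.65,-0.2,1.5],[0,0,0],0],[[0.65,-0.2,2.5],[0,0,0],0],[[0.65,-0.2,2.5],[0,0,0],0],[[0.65,-0.2,2.5],[0,0,0],0],[[0.65,-0.2,2.5],[0,0,0],0],[[0.65,-0.15,2],[0,0,0],0],[[0,0,2],[0,0,0],0],[[0,0,1.5],[0,0,0],0],[[0,0,0.8],[0,0,0],0],[[0,0,0.6],[0,0,0],0],[[0,0,0.5],[0,0,0],0],[[0,0,0.4],[0,0,0],0]]'
python3 -m creep '[[[0,0,0],[0,0,0],0.3],[[0,0,0],[0,0,0],0.7],[[0,0,0],[0,0,0],0.9],[[0,0,0],[0,0,0],0.9],[[0,0,0],[0,0,0],0.9],[[0,0,0],[0,0,0],0.9],[[0,0,0],[0,0,0],0.9],[[0,0,0],[0,0,0],0.9]]' 100
```

```text
time: 3.98
eef_pos: [0.3504, 0.2862, 0.0092]
ee_rot: [0.707, 0.707, 0.0, 0.0]
contact_force: [-0.5, -0.1, -0.6]
opening: 0.0853
grip_force: 0.0
time: 4.65
eef_pos: [0.3499, 0.2864, 0.0092]
ee_rot: [0.707, 0.707, 0.0, 0.0]
contact_force: [0.1, 0.4, 0.6]
opening: 0.0087
grip_force: 0.0
```

```bash
python3 - <<'E'
from plant import manip
from h import *
print(manip.state()['opening'],manip.state()['eef_pos'])
for n in("wrist","scene"):cv2.imwrite(f"pics/{n}2.png",manip.snapshot(n)[:,:,::-1])
E
python3 -c "
import cv2;a=cv2.imread('pics/wrist2.png');b=cv2.imread('pics/scene2.png')[120:260,330:470]
cv2.imwrite('pics/c2.png',cv2.hconcat([cv2.resize(a,(400,300)),cv2.resize(b,(300,300))]))"
```

```text
0.008704016215496843 [0.34989754 0.28641346 0.00916382]
```

View pics/c2.png

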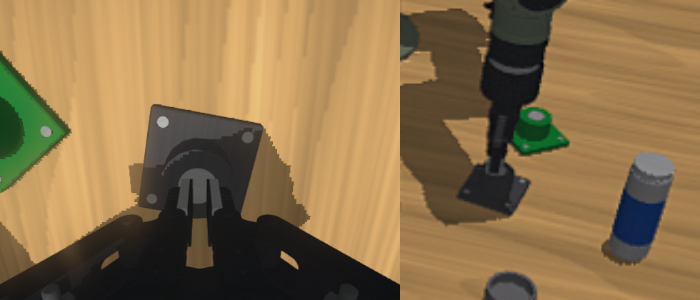

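Run:
```python
from plant import manip
from h import *
T=manip.state()['eef_pos']
for n in("wrist","scene","top"):
    p=manip.camera_params(n);K=np.array([[p['fx'],0,p['cx']],[0,p['fy'],p['cy']],[0,0,1]])
    for q in(T,T+[0,0,.019],T+[0,0,.03],np.array([.3495,.289,.038]),np.array([.3495,.289,.01])):
        print(n,q,cv2.projectPoints(q,cv2.Rodrigues(np.array(p['R']))[0],np.array(p['t']),K,p['distortion'])[0].ravel().round(1))
a=cv2.imread('pics/wrist2.png')[120:320,170:380];b=cv2.imread('pics/scene2.png')[170:230,340:410]
cv2.imwrite('pics/c3.png',cv2.hconcat([cv2.resize(a,(420,400)),cv2.resize(b,(380,400),interpolation=cv2.INTER_CUBIC)]))
```

```text
wrist [0.34987562 0.28638972 0.00913198] [279.3 241.8]
wrist [0.34987562 0.28638972 0.02813198] [279.3 257.4]
wrist [0.34987562 0.28638972 0.03913198] [279.3 268.1]
wrist [0.3495 0.289  0.038 ] [278.5 261.6]
wrist [0.3495 0.289  0.01  ] [278.5 237.8]
scene [0.34987562 0.28638972 0.00913198] [371.7 206.5]
scene [0.34987562 0.28638972 0.02813198] [372.7 201.5]
scene [0.34987562 0.28638972 0.03913198] [373.2 198.6]
scene [0.3495 0.289  0.038 ] [374. 199.]
scene [0.3495 0.289  0.01  ] [372.7 206.4]
top [0.34987562 0.28638972 0.00913198] [207.1 262. ]
top [0.34987562 0.28638972 0.02813198] [205.9 261.9]
top [0.34987562 0.28638972 0.03913198] [205.2 261.8]
top [0.3495 0.289  0.038 ] [204.3 261.9]
top [0.3495 0.289  0.01  ] [206.1 262.2]
```

View pics/c3.png

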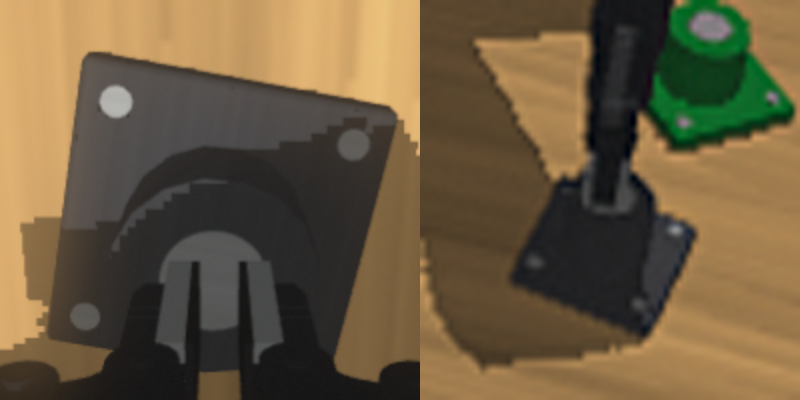

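```bash
python3 -m creep '[[[0,0,-2],[0,0,0],0.9],[[0,0,-2],[0,0,0],0.9],[[0,0,-2],[0,0,0],0.9],[[0,0,0],[0,0,0],0.9]]'
python3 - <<'E'
from plant import manip
from h import *
print(manip.state()['opening'],manip.state()['eef_pos'])
a=manip.snapshot("wrist")[:,:,::-1];b=manip.snapshot("scene")[:,:,::-1][130:240,310:440]
cv2.imwrite('pics/c4.png',cv2.hconcat([cv2.resize(a,(400,300)),cv2.resize(b,(355,300),interpolation=cv2.INTER_CUBIC)]))
E
```

```text
time: 5.08
eef_pos: [0.352, 0.2877, 0.0721]
ee_rot: [0.707, 0.707, 0.003, 0.001]
contact_force: [0.9, 0.7, -0.0]
opening: 0.0084
grip_force: 0.0
0.008401991320358933 [0.35201367 0.28766592 0.07212231]
```

View pics/c4.png

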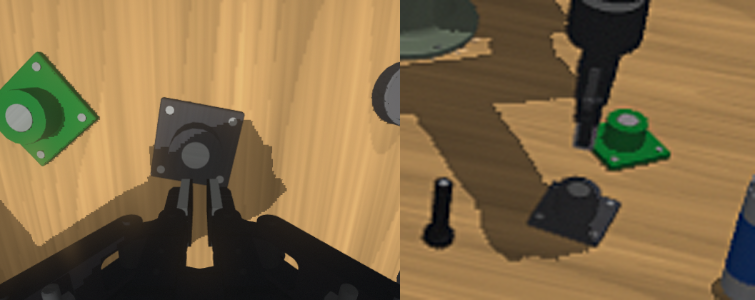

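The wrist view shows the shut fingertips at about row 252, not at the reported TCP's row 242. Both views put the real tips roughly 30 mm behind the reported TCP, so the fingers closed just above the hub. I'll go lower in small steps, watching the force.

```bash
python3 -m creep '[[[0,0,0],[0,0,0],0],[[0,0,0],[0,0,0],0],[[0,0,0],[0,0,0],0],[[0,0,1],[0,0,0],0],[[0,0,1.5],[0,0,0],0],[[0,0,1.5],[0,0,0],0],[[0,0,1.5],[0,0,0],0],[[0,0,0.5],[0,0,0],0],[[0,0,0.5],[0,0,0],0],[[0,0,0.5],[0,0,0],0],[[0,0,0],[0,0,0],0]]'
python3 -m creep '[[[0,0,0.4],[0,0,0],0],[[0,0,0.4],[0,0,0],0],[[0,0,0.4],[0,0,0],0],[[0,0,0.3],[0,0,0],0],[[0,0,0],[0,0,0],0]]'
python3 -m creep '[[[0,0,0],[0,0,0],0.3],[[0,0,0],[0,0,0],0.6],[[0,0,0],[0,0,0],0.6],[[0,0,0],[0,0,0],0.6],[[0,0,0],[0,0,0],0.6],[[0,0,0],[0,0,0],0.6]]' 60
```

```text
time: 6.1
eef_pos: [0.3496, 0.2862, -0.0015]
ee_rot: [0.707, 0.707, -0.0, -0.0]
contact_force: [-0.1, 0.5, 0.3]
opening: 0.0851
grip_force: 0.0
time: 6.52
eef_pos: [0.3495, 0.2861, -0.0164]
ee_rot: [0.707, 0.707, -0.0, -0.0]
contact_force: [0.5, 0.4, -0.6]
opening: 0.0855
grip_force: 0.0
time: 7.02
eef_pos: [0.3496, 0.2865, -0.0154]
ee_rot: [0.707, 0.707, 0.0, -0.0]
contact_force: [-2.0, -0.6, 6.5]
opening: 0.0461
grip_force: 61.0
```

Gripped at 46 mm. Next I'll lift with a firmer grip and check.

```bash
python3 -m creep '[[[0,0,0],[0,0,0],0.7],[[0,0,0],[0,0,0],0.7],[[0,0,-0.5],[0,0,0],0.7],[[0,0,-1],[0,0,0],0.7],[[0,0,-1.5],[0,0,0],0.7],[[0,0,-2],[0,0,0],0.7],[[0,0,-2.5],[0,0,0],0.7],[[0,0,-2.5],[0,0,0],0.7],[[0,0,-2.5],[0,0,0],0.7],[[0,0,-1.5],[0,0,0],0.7],[[0,0,0],[0,0,0],0.7],[[0,0,0],[0,0,0],0.7]]' 110
python3 - <<'E'
from plant import manip
from h import *
p=manip.camera_params("wrist");s=manip.state();print(s['eef_pos'],s['opening'],p['R'],p['t'])
a=manip.snapshot("wrist")[:,:,::-1];b=manip.snapshot("scene")[:,:,::-1][130:240,310:440]
cv2.imwrite('pics/c5.png',cv2.hconcat([cv2.resize(a,(400,300)),cv2.resize(b,(355,300),interpolation=cv2.INTER_CUBIC)]))
E
```

```text
time: 8.02
eef_pos: [0.3499, 0.2863, 0.1241]
ee_rot: [0.707, 0.707, 0.0, 0.0]
contact_force: [0.2, -0.8, -5.5]
opening: 0.0448
grip_force: 113.4
[0.34986743 0.28629778 0.12405079] 0.04481735846155001 [[ 9.99999463e-01 -3.33819233e-04  9.81017758e-04]
 [-6.02367131e-04 -9.57576135e-01  2.88179775e-01]
 [ 8.43199242e-04 -2.88180211e-01 -9.57575822e-01]] [-0.34984782  0.25851777  0.38685742]
```

View pics/c5.png

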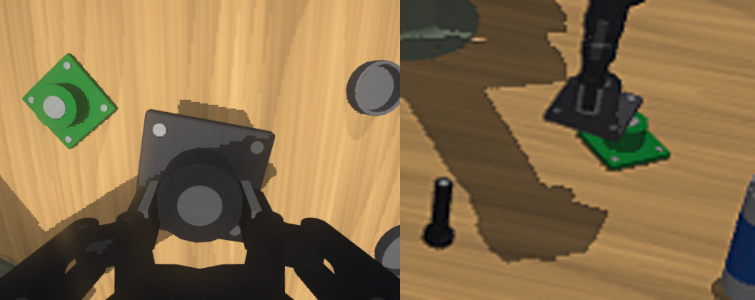

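The flange hangs level in the grip. Now I'll carry it over the carton and look.

```bash
python3 -m creep '[[[-1.2,0.8,0],[0,0,0],0.7],[[-2.8,1.8,0],[0,0,0],0.7],[[-2.8,1.8,0],[0,0,0],0.7],[[-2.8,1.8,0],[0,0,0],0.7],[[-2.8,1.8,0],[0,0,0],0.7],[[-2.8,1.8,0],[0,0,0],0.7],[[-2.8,1.8,0],[0,0,0],0.7],[[-2.8,1.8,0],[0,0,0],0.7],[[-2.8,1.8,0],[0,0,0],0.7],[[-2.8,1.8,0],[0,0,0],0.7],[[-2.8,1.8,0],[0,0,0],0.7],[[-2.8,1.8,0],[0,0,0],0.7]]'
python3 -m creep '[[[-2.8,1.8,0],[0,0,0],0.7],[[-2.8,1.8,0],[0,0,0],0.7],[[-2.8,1.8,0],[0,0,0],0.7],[[-1.6,1.2,0],[0,0,0],0.7],[[-0.8,0,0],[0,0,0],0.7],[[0,0,0],[0,0,0],0.7],[[0,0,0],[0,0,0],0.7],[[0,0,0],[0,0,0],0.7]]'
python3 - <<'E'
from plant import manip
from h import *
p=manip.camera_params("wrist");s=manip.state();print(s['eef_pos'],s['opening'])
import pickle;pickle.dump(p,open('pw.pkl','wb'))
a=manip.snapshot("wrist")[:,:,::-1];cv2.imwrite('pics/w6.png',a)
E
```

```text
time: 9.12
eef_pos: [0.5549, -0.035, 0.1217]
ee_rot: [0.707, 0.707, -0.001, -0.002]
contact_force: [0.1, -0.0, -6.3]
opening: 0.0453
grip_force: 113.7
time: 9.78
eef_pos: [0.6202, -0.1401, 0.1227]
ee_rot: [0.707, 0.707, -0.0, -0.002]
contact_force: [-0.5, 1.0, -6.4]
opening: 0.0451
grip_force: 113.9
[ 0.62022983 -0.14014339  0.12268782] 0.045147866870611286
```

View pics/w6.png

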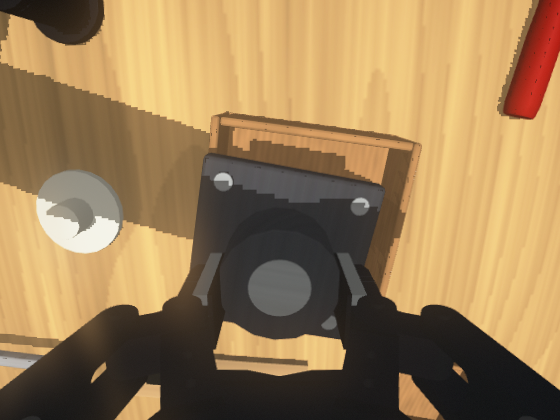

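The wrist view shows the carton's +y rim corners at (212,114) and (421,144), with the hub top at (280,288). The cover plate is at (79,211).

Run:
```python
import pickle
from h import *
p=pickle.load(open('pw.pkl','rb'))
a,b=[onplane(p,u,.06)[:2] for u in[(212,114),(421,144)]]
d=(b-a);L=np.linalg.norm(d);d/=L
n=np.array([d[1],-d[0]]);print(a,b,L,"yaw",np.arctan2(d[1],d[0]),"centre",(a+b)/2+n*.071,"cover",onplane(p,(79,211),.008))
```

```text
[ 0.57637715 -0.07715189] [ 0.7147644  -0.09616328] 0.13968701872932926 yaw -0.13652358332685696 centre [ 0.63590769 -0.15699694] cover [ 0.44517718 -0.16028653  0.008     ]
```

```bash
python3 -m creep '[[[-0.9,0.7,0],[0,0,0],0.7],[[-0.95,0.7,0.5],[0,0,0],0.7],[[0,0,1.5],[0,0,0],0.7],[[0,0,2],[0,0,0],0.7],[[0,0,2],[0,0,0],0.7],[[0,0,2],[0,0,0],0.7],[[0,0,1.5],[0,0,0],0.7],[[0,0,1],[0,0,0],0.7],[[0,0,0.6],[0,0,0],0.7],[[0,0,0.4],[0,0,0],0.7],[[0,0,0],[0,0,0],0.7],[[0,0,0],[0,0,0],0.7]]'
python3 -m creep '[[[0,0,0.3],[0,0,0],0.7],[[0,0,0.3],[0,0,0],0.7],[[0,0,0.3],[0,0,0],0.7],[[0,0,0.2],[0,0,0],0.7],[[0,0,0],[0,0,0],0.7]]'
```

```text
time: 10.83
eef_pos: [0.6365, -0.1603, 0.0098]
ee_rot: [0.707, 0.707, 0.0, 0.001]
contact_force: [0.2, -0.0, -5.0]
opening: 0.0449
grip_force: 114.2
time: 11.25
eef_pos: [0.6354, -0.16, -0.0025]
ee_rot: [0.707, 0.707, -0.0, -0.0]
contact_force: [-0.5, -0.0, -5.5]
opening: 0.045
grip_force: 114.2
```

```bash
python3 -m creep '[[[0,0,0.2],[0,0,0],0.7],[[0,0,0.2],[0,0,0],0.7],[[0,0,0.2],[0,0,0],0.7],[[0,0,0],[0,0,0],0.7]]'
python3 -m creep '[[[0,0,0.15],[0,0,0],0.7],[[0,0,0],[0,0,0],0.7]]'
```

```text
time: 11.58
eef_pos: [0.6355, -0.16, -0.0085]
ee_rot: [0.707, 0.707, -0.0, -0.0]
contact_force: [-0.4, 0.2, -5.4]
opening: 0.0447
grip_force: 114.2
time: 11.75
eef_pos: [0.6359, -0.1601, -0.009]
ee_rot: [0.707, 0.707, 0.0, 0.0]
contact_force: [-1.7, 0.9, -1.5]
opening: 0.045
grip_force: 114.6
```

```bash
python3 -m creep '[[[0,0,0],[0,0,0],0.3],[[0,0,0],[0,0,0],0.25],[[0,0,0],[0,0,0],0.25],[[0,0,0],[0,0,0],0.25],[[0,0,-1],[0,0,0],0.25],[[0,0,-2],[0,0,0],0.25],[[0,0,-2.5],[0,0,0],0.25],[[0,0,-2.5],[0,0,0],0.25],[[0,0,-2],[0,0,0],0.1],[[0,0,-1],[0,0,0],0],[[0,-1,0],[0,0,0],0],[[0,-2,0],[0,0,0],0]]' 40
python3 -m creep '[[[0,-3,0],[0,0,0],0],[[0,-3,0],[0,0,0],0],[[0,-3,0],[0,0,0],0],[[0,-3,0],[0,0,0],0],[[0,-2,0],[0,0,0],0],[[0,-1.5,0],[0,0,0],0],[[0,-0.7,0],[0,0,0],0],[[0,0,0],[0,0,0],0],[[0,0,0],[0,0,0],0]]'
python3 - <<'E'
from plant import manip
from h import *
p=manip.camera_params("wrist");s=manip.state();print(s['eef_pos'],s['opening'])
a=manip.snapshot("wrist")[:,:,::-1];cv2.imwrite('pics/w7.png',a)
hsv=cv2.cvtColor(a,cv2.COLOR_BGR2HSV);
for c,st,r in blobs((hsv[...,1]<40)&(hsv[...,2]>100),300): print(c,st,onplane(p,r[0],.008))
E
```

```text
time: 12.75
eef_pos: [0.6082, -0.1607, 0.102]
ee_rot: [0.707, 0.707, 0.001, 0.002]
contact_force: [-0.9, 0.0, -0.8]
opening: 0.0855
grip_force: 0.0
time: 13.5
eef_pos: [0.4446, -0.1605, 0.101]
ee_rot: [0.707, 0.707, 0.0, 0.001]
contact_force: [-0.3, 0.3, 0.0]
opening: 0.0854
grip_force: 0.0
[ 0.44464278 -0.16047048  0.10095301] 0.08535835297489071
[277.14337913 195.14571763] [ 230  149   95   93 6842] [ 0.44308704 -0.16039055  0.008     ]
[548.38066465 204.1510574 ] [535 188  25  33 662] [ 0.66338461 -0.16793972  0.008     ]
[200.52868217 367.40775194] [167 361  79  15 645] [ 0.376385   -0.32755785  0.008     ]
```

View pics/w7.png

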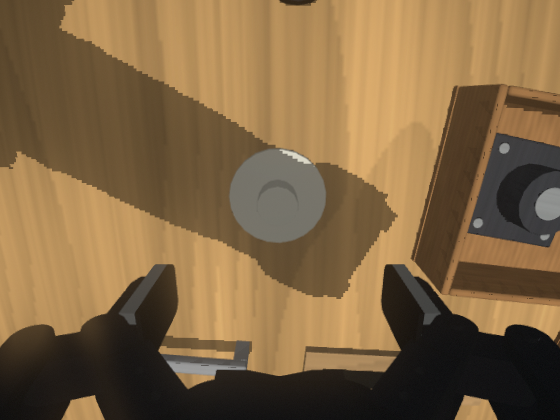

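The flange lies flat in the carton with its hub at about (549,205). The cover is at (277,195), directly under the tool. Next I'll grip it and lift.

```bash
python3 -c "
import pickle
from plant import manip
from h import *
print(onplane(manip.camera_params('wrist'),(549,205),.044))"
python3 -m creep '[[[0,0,1],[0,0,0],0],[[0,0,2],[0,0,0],0],[[0,0,2],[0,0,0],0],[[0,0,2],[0,0,0],0],[[0,0,1.5],[0,0,0],0],[[0,0,1.1],[0,0,0],0],[[0,0,0.7],[0,0,0],0],[[0,0,0.5],[0,0,0],0],[[0,0,0.3],[0,0,0],0],[[0,0,0],[0,0,0],0]]' 30
python3 -m creep '[[[0,0,0],[0,0,0],0.3],[[0,0,0],[0,0,0],0.6],[[0,0,0],[0,0,0],0.8],[[0,0,0],[0,0,0],0.8],[[0,0,0],[0,0,0],0.8],[[0,0,0],[0,0,0],0.8],[[0,0,0],[0,0,0],0.8]]' 30
```

```text
[ 0.63581103 -0.1578164   0.044     ]
time: 14.38
eef_pos: [0.4442, -0.1601, -0.0107]
ee_rot: [0.707, 0.707, -0.0, -0.0]
contact_force: [0.1, 0.0, -0.0]
opening: 0.0855
grip_force: 0.0
time: 14.97
eef_pos: [0.4442, -0.1603, -0.0099]
ee_rot: [0.707, 0.707, 0.0, 0.0]
contact_force: [-0.6, 0.7, 5.7]
opening: 0.0289
grip_force: 29.3
```

```bash
python3 -m creep '[[[0,0,-0.5],[0,0,0],0.8],[[0,0,-1.5],[0,0,0],0.8],[[0,0,-2.5],[0,0,0],0.8],[[0,0,-2.5],[0,0,0],0.8],[[0,0,-2.5],[0,0,0],0.8],[[0,0,-1.5],[0,0,0],0.8],[[0,1,0],[0,0,0],0.8],[[0,2,0],[0,0,0],0.8],[[0,2.5,0],[0,0,0],0.8],[[0,2.5,0],[0,0,0],0.8],[[0,2.5,0],[0,0,0],0.8],[[0,2.5,0],[0,0,0],0.8]]'
python3 -m creep '[[[0.1,2.5,0],[0,0,0],0.8],[[0.1,2,0],[0,0,0],0.8],[[0,1.2,0],[0,0,0],0.8],[[0,0.4,0],[0,0,0],0.8],[[0,0,0],[0,0,0],0.8],[[0,0,0],[0,0,0],0.8]]'
python3 - <<'E'
from plant import manip
from h import *
p=manip.camera_params("wrist");s=manip.state();print(s['eef_pos'],s['opening'])
a=manip.snapshot("wrist")[:,:,::-1];cv2.imwrite('pics/w8.png',a)
E
```

```text
time: 15.97
eef_pos: [0.5749, -0.1597, 0.0984]
ee_rot: [0.707, 0.707, -0.0, -0.001]
contact_force: [0.2, 0.3, -1.0]
opening: 0.0288
grip_force: 29.7
time: 16.47
eef_pos: [0.6339, -0.1578, 0.0985]
ee_rot: [0.707, 0.707, -0.001, -0.001]
contact_force: [-0.2, -0.0, -1.3]
opening: 0.0286
grip_force: 29.8
[ 0.6338649  -0.15782198  0.09847235] 0.028634086633331543
```

View pics/w8.png

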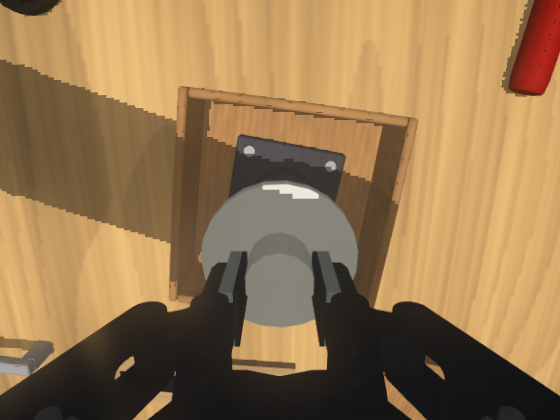

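The cover is held level over the flange, so I'll lower it onto the hub.

```bash
python3 -m creep '[[[0,0.15,0.5],[0,0,0],0.8],[[0,0,1.5],[0,0,0],0.8],[[0,0,1.5],[0,0,0],0.8],[[0,0,1.2],[0,0,0],0.8],[[0,0,0.8],[0,0,0],0.8],[[0,0,0.4],[0,0,0],0.8],[[0,0,0.2],[0,0,0],0.8],[[0,0,0],[0,0,0],0.8]]'
python3 -m creep '[[[0,0,0.15],[0,0,0],0.8],[[0,0,0.1],[0,0,0],0.8],[[0,0,0],[0,0,0],0.8]]'
```

```text
time: 17.18
eef_pos: [0.6363, -0.1582, 0.0385]
ee_rot: [0.707, 0.707, -0.0, -0.0]
contact_force: [0.3, 0.4, -0.4]
opening: 0.0286
grip_force: 29.8
time: 17.43
eef_pos: [0.6367, -0.1582, 0.0365]
ee_rot: [0.707, 0.707, 0.0, 0.0]
contact_force: [0.2, 0.1, -1.3]
opening: 0.0288
grip_force: 29.8
```

```bash
python3 -m creep '[[[0,0,0.1],[0,0,0],0.8],[[0,0,0.1],[0,0,0],0.8],[[0,0,0],[0,0,0],0.8]]'
python3 -m creep '[[[0,0,0.1],[0,0,0],0.8],[[0,0,0],[0,0,0],0.8]]'
```

```text
time: 17.68
eef_pos: [0.6366, -0.1582, 0.0342]
ee_rot: [0.707, 0.707, 0.0, 0.0]
contact_force: [-0.0, 0.3, -0.5]
opening: 0.0283
grip_force: 29.9
time: 17.85
eef_pos: [0.6366, -0.1582, 0.0342]
ee_rot: [0.707, 0.707, 0.0, 0.0]
contact_force: [-3.2, 1.4, 5.6]
opening: 0.0284
grip_force: 30.4
```

```bash
python3 -m creep '[[[0,0,0],[0,0,0],0.4],[[0,0,0],[0,0,0],0.35],[[0,0,0],[0,0,0],0.35],[[0,0,-1],[0,0,0],0.35],[[0,0,-2],[0,0,0],0.35],[[0,0,-2],[0,0,0],0],[[0,0,-2],[0,0,0],0],[[1.5,-1.7,0],[0,0,0],0],[[2.5,-2.8,0],[0,0,0],0],[[2.5,-2.8,0],[0,0,0],0],[[2.5,-2.8,0],[0,0,0],0],[[2.5,-2.8,0],[0,0,0],0]]'
python3 -m creep '[[[2.5,-2.8,0],[0,0,0],0],[[1.5,-1.6,0],[0,0,0],0],[[0.5,-0.4,0],[0,0,0],0],[[0,0,0],[0,0,0],0],[[0,0,0],[0,0,0],0]]'
cat >> h.py <<'E'
def darks(manip,tag,z,thr=60,rows=(0,330),lo=300):
    p=manip.camera_params("wrist");s=manip.state();a=manip.snapshot("wrist")[:,:,::-1];cv2.imwrite(f'pics/{tag}.png',a)
    print(s['eef_pos'].round(4),s['opening'])
    v=a.max(2);m=(v<thr);m[:rows[0]]=0;m[rows[1]:]=0
    for c,st,r in blobs(m,lo): print(c.round(1),st,onplane(p,r[0],z)[:2].round(4),onplane(p,c,z)[:2].round(4))
    return p,a
E
python3 - <<'E'
from plant import manip
from h import *
darks(manip,'w9',.01)
E
```

```text
time: 18.85
eef_pos: [0.5061, -0.0423, 0.1037]
ee_rot: [0.707, 0.707, 0.0, 0.0]
contact_force: [0.7, 0.8, 0.6]
opening: 0.0855
grip_force: 0.0
time: 19.27
eef_pos: [0.461, 0.0014, 0.1039]
ee_rot: [0.707, 0.707, 0.001, 0.001]
contact_force: [0.0, 0.2, -0.5]
opening: 0.0855
grip_force: 0.0
[0.461  0.0014 0.1039] 0.08547402461043106
[490.8  56.2] [ 477    0   49  105 1117] [0.6185 0.1063] [0.6142 0.1052]
[273.2 196.6] [ 238  156   71   91 4322] [ 0.4549 -0.0031] [ 4.566e-01 -1.000e-04]
[145.1 306. ] [  97  265   78   65 2592] [ 0.3366 -0.0904] [ 0.344  -0.0992]
[416.  306.6] [ 382  265   97   65 2884] [ 0.5927 -0.0909] [ 0.5815 -0.1004]
```

Run:
```python
from plant import manip
from h import *
p=manip.camera_params("wrist")
print("far",onplane(p,(273.5,156),.009),onplane(p,(238,190),.009),onplane(p,(309,190),.009),manip.state()['eef_pos'])
```

```text
far [0.45732943 0.03131321 0.009     ] [0.42947154 0.00470494 0.009     ] [0.48490953 0.00461807 0.009     ] [0.46135617 0.00102503 0.10376164]
```

```bash
python3 -m creep '[[[0.25,-0.4,0.5],[0,0,0],0],[[0,0,2],[0,0,0],0],[[0,0,2],[0,0,0],0],[[0,0,2],[0,0,0],0],[[0,0,1.5],[0,0,0],0],[[0,0,0.9],[0,0,0],0],[[0,0,0.4],[0,0,0],0],[[0,0,0],[0,0,0],0.4],[[0,0,0],[0,0,0],0.75],[[0,0,0],[0,0,0],0.75],[[0,0,0],[0,0,0],0.75],[[0,0,0],[0,0,0],0.75]]' 40
python3 -m creep '[[[0,0,0],[0,0,0],0.75],[[0,0,-1],[0,0,0],0.75],[[0,0,-2],[0,0,0],0.75],[[0,0,-2],[0,0,0],0.75],[[0.5,1,-1],[0,0,0],0.75],[[1,2.5,0],[0,0,0],0.75],[[1,3,0],[0,0,0],0.75],[[1,3,0],[0,0,0],0.75],[[0.5,3,0],[0,0,0],0.75],[[0,3,0],[0,0,0],0.75],[[0,2,0],[0,0,0],0.75],[[0,1,0],[0,0,0],0.75]]'
python3 -m creep '[[[0,0.5,0],[0,0,0],0.75],[[0,0,0],[0,0,0],0.75],[[0,0,0],[0,0,0],0.75]]'
python3 - <<'E'
from plant import manip
from h import *
import pickle
p,a=darks(manip,'w10',.019,thr=110)
pickle.dump(p,open('pw.pkl','wb'))
E
```

```text
time: 20.32
eef_pos: [0.4562, 0.0042, 0.011]
ee_rot: [0.707, 0.707, 0.001, 0.001]
contact_force: [0.1, -0.9, 3.1]
opening: 0.0353
grip_force: 39.5
time: 21.32
eef_pos: [0.6432, 0.0445, 0.07]
ee_rot: [0.707, 0.707, 0.001, 0.001]
contact_force: [-0.3, 0.5, -0.5]
opening: 0.0351
grip_force: 40.1
time: 21.57
eef_pos: [0.6444, 0.0444, 0.0697]
ee_rot: [0.707, 0.707, -0.0, -0.001]
contact_force: [-0.4, 0.2, -0.6]
opening: 0.0351
grip_force: 40.1
[0.6444 0.0444 0.0697] 0.03508614908977153
[286.2  97.6] [ 225   38  122  127 1909] [0.6484 0.1153] [0.6486 0.1174]
[509.9 270.2] [477 176  83 154 871] [0.8196 0.0105] [8.106e-01 1.000e-04]
[279.2 280. ] [   92   187   376   143 22352] [0.6445 0.0109] [ 0.6443 -0.0061]
```

View pics/w10.png

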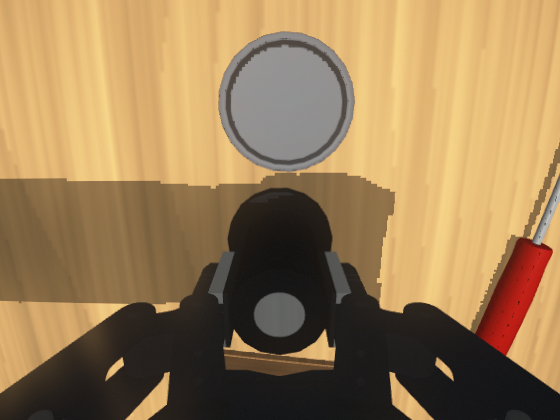

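The wide cup's outer rim spans columns 218–354 and rows 31–171, centred at (286,101). The leg is held upright with its foot at about (280,240).

Run:
```python
import pickle
from h import *
p=pickle.load(open('pw.pkl','rb'))
P=[onplane(p,u,.019)[:2] for u in[(218.5,101),(354,101),(286,31.5),(286,171)]]
print(np.round(P,4),"c",(P[0]+P[1])/2,(P[2]+P[3])/2)
P=[onplane(p,u,.06+.008)[:2] for u in[(229,240),(331,240)]];print(np.round(P,4))
```

```text
[[0.6073 0.1156]
 [0.69   0.1156]
 [0.6483 0.1549]
 [0.6487 0.0721]] c [0.64861715 0.11559998] [0.64846553 0.11346369]
[[0.6176 0.0447]
 [0.6719 0.0447]]
```

```bash
python3 -m creep '[[[1,0.1,0],[0,0,0],0.75],[[2,0.1,0],[0,0,0],0.75],[[2,0.1,0],[0,0,0],0.75],[[1.5,0.1,0],[0,0,0],0.75],[[0.5,0,0.5],[0,0,0],0.75],[[0,0,1.5],[0,0,0],0.75],[[0,0,1.5],[0,0,0],0.75],[[0,0,0.8],[0,0,0],0.75],[[0,0,0.5],[0,0,0],0.75],[[0,0,0.2],[0,0,0],0.75],[[0,0,0],[0,0,0],0.75]]'
python3 -m creep '[[[0,0,0.2],[0,0,0],0.75],[[0,0,0.1],[0,0,0],0.75],[[0,0,0],[0,0,0],0.75]]'
```

```text
time: 22.53
eef_pos: [0.6491, 0.1141, 0.0198]
ee_rot: [0.707, 0.707, -0.0, -0.0]
contact_force: [0.2, 0.1, -1.6]
opening: 0.0349
grip_force: 40.1
time: 22.78
eef_pos: [0.6497, 0.1142, 0.0175]
ee_rot: [0.707, 0.707, 0.0, 0.0]
contact_force: [1.2, 0.2, -1.2]
opening: 0.0351
grip_force: 40.1
```

```bash
python3 -m creep '[[[0,0,0.1],[0,0,0],0.75],[[0,0,0.1],[0,0,0],0.75],[[0,0,0],[0,0,0],0.75]]'
python3 -m creep '[[[0,0,0.1],[0,0,0],0.75],[[0,0,0],[0,0,0],0.75]]'
```

```text
time: 23.03
eef_pos: [0.6493, 0.1143, 0.0151]
ee_rot: [0.707, 0.707, 0.0, 0.0]
contact_force: [-0.6, -0.5, -0.9]
opening: 0.0351
grip_force: 40.1
time: 23.2
eef_pos: [0.6494, 0.1144, 0.0149]
ee_rot: [0.707, 0.707, 0.0, 0.0]
contact_force: [-1.8, -1.1, 4.7]
opening: 0.035
grip_force: 40.5
```

```bash
python3 -m creep '[[[0,0,0],[0,0,0],0.5],[[0,0,0],[0,0,0],0.2],[[0,0,0],[0,0,0],0.1],[[0,0,-1],[0,0,0],0],[[0,0,-2],[0,0,0],0],[[0,0,-2.5],[0,0,0],0],[[0,0,-2.5],[0,0,0],0],[[0,-1.5,-0.5],[0,0,0],0],[[0.6,-3,0],[0,0,0],0],[[0.6,-3,0],[0,0,0],0],[[0.6,-3,0],[0,0,0],0],[[0.6,-3,0],[0,0,0],0]]'
python3 -m creep '[[[0.6,-3,0],[0,0,0],0],[[0.4,-3,0],[0,0,0],0],[[0,-1.5,0],[0,0,0],0],[[0,-0.5,0],[0,0,0],0],[[0,0,0],[0,0,0],0],[[0,0,0],[0,0,0],0]]'
python3 - <<'E'
from plant import manip
from h import *
p,a=darks(manip,'w11',.01,rows=(0,300))
v=a.max(2)<60;print(np.argwhere(v[:300,200:360])[:,0].min())
for c,st,r in blobs(v[:260],300):
    x,y,w,h,_=st
    if 150<c[0]<400: print("far",onplane(p,(x+w/2,y),.009),onplane(p,(x,y+w/2),.009),onplane(p,(x+w,y+w/2),.009),st)
E
```

```text
time: 24.2
eef_pos: [0.5132, 0.1385, 0.0998]
ee_rot: [0.707, 0.707, 0.0, 0.0]
contact_force: [0.0, 0.5, 0.2]
opening: 0.0853
grip_force: 0.0
time: 24.7
eef_pos: [0.4361, 0.1485, 0.0999]
ee_rot: [0.707, 0.707, 0.001, 0.001]
contact_force: [0.6, 0.1, 0.0]
opening: 0.0851
grip_force: 0.0
[0.4361 0.1485 0.0999] 0.0851135998742034
[275.2 189.9] [ 254  162   44   64 1886] [0.4318 0.1511] [0.4333 0.1535]
[504.3 218.8] [ 482  187   77   88 1234] [0.6249 0.128 ] [0.6182 0.1295]
[533.8 241.5] [ 501  204   59   78 3651] [0.6451 0.1085] [0.6483 0.1094]
[164.  285.7] [143 264  35  36 749] [0.3364 0.0746] [0.3393 0.0706]
[394.6 285.8] [382 265  34  35 735] [0.5366 0.0737] [0.5336 0.0701]
162
far [0.43393081 0.17492548 0.009     ] [0.41704352 0.15795658 0.009     ] [0.45072081 0.15791543 0.009     ] [ 254  162   44   64 1886]
```

```bash
python3 -m creep '[[[0.5,-0.2,0.5],[0,0,0],0],[[0.45,0,2],[0,0,0],0],[[0,0,2],[0,0,0],0],[[0,0,2],[0,0,0],0],[[0,0,1.5],[0,0,0],0],[[0,0,0.7],[0,0,0],0],[[0,0,0.3],[0,0,0],0],[[0,0,0],[0,0,0],0.5],[[0,0,0],[0,0,0],0.9],[[0,0,0],[0,0,0],0.9],[[0,0,0],[0,0,0],0.9],[[0,0,0],[0,0,0],0.9]]' 35
python3 -m creep '[[[0,0,0],[0,0,0],0.9],[[0,0,0],[0,0,0],0.9],[[0,0,-1],[0,0,0],0.9],[[0,0,-2],[0,0,0],0.9],[[0,0,-2],[0,0,0],0.9],[[1,1,-1],[0,0,0],0.9],[[2.5,2.5,0],[0,0,0],0.9],[[2.5,2.5,0],[0,0,0],0.9],[[2.5,2.5,0],[0,0,0],0.9],[[1.5,2,0],[0,0,0],0.9],[[0.5,1,0],[0,0,0],0.9],[[0,0,0],[0,0,0],0.9]]'
python3 -m creep '[[[0,0,0],[0,0,0],0.9]]'
python3 - <<'E'
from plant import manip
from h import *
p,a=darks(manip,'w12',.019,thr=110)
hsv=cv2.cvtColor(a,cv2.COLOR_BGR2HSV);m=(hsv[...,1]<70);m[230:]=0
for c,st,r in blobs(m,400):
    x,y,w,h,n=st;print(st,"c",(onplane(p,(x,c[1]),.019)+onplane(p,(x+w,c[1]),.019))[:2]/2,(onplane(p,(c[0],y),.019)+onplane(p,(c[0],y+h),.019))[:2]/2,"diam",onplane(p,(x+w,c[1]),.019)[0]-onplane(p,(x,c[1]),.019)[0])
E
```

```text
time: 25.75
eef_pos: [0.433, 0.158, 0.0098]
ee_rot: [0.707, 0.707, 0.001, 0.0]
contact_force: [-0.9, -0.3, -0.1]
opening: 0.0259
grip_force: 0.0
time: 26.75
eef_pos: [0.5496, 0.2643, 0.0688]
ee_rot: [0.707, 0.707, 0.001, 0.0]
contact_force: [-0.5, -0.3, -0.8]
opening: 0.0191
grip_force: 34.4
time: 26.83
eef_pos: [0.5467, 0.2627, 0.0684]
ee_rot: [0.707, 0.707, -0.001, -0.0]
contact_force: [-0.6, -0.5, -1.5]
opening: 0.0193
grip_force: 34.4
[0.5467 0.2627 0.0684] 0.019316014740719936
[289.3  77.8] [ 245   39   88   93 1398] [0.5524 0.3429] [0.5526 0.3472]
[267.7 289.8] [  109   206   340   124 18444] [0.5462 0.2226] [0.5385 0.205 ]
[ 238   33  102  106 8391] c [0.55252734 0.343026  ] [0.55218462 0.34149458] diam 0.0611435203499342
```

```bash
python3 -m creep '[[[1,0.1,0],[0,0,0],0.9],[[2,0.1,0],[0,0,0],0.9],[[2,0.1,0],[0,0,0],0.9],[[1.8,0.1,0],[0,0,0],0.9],[[1,0.05,0],[0,0,0],0.9],[[0,0,0.5],[0,0,0],0.9],[[0,0,1],[0,0,0],0.9],[[0,0,0.8],[0,0,0],0.9],[[0,0,0],[0,0,0],0.9],[[0,0,0],[0,0,0],0.9]]'
```

```text
time: 27.72
eef_pos: [0.5508, 0.3394, 0.0447]
ee_rot: [0.708, 0.707, -0.001, -0.0]
contact_force: [-0.1, -0.7, -0.9]
opening: 0.0192
grip_force: 34.4
```

```bash
python3 -m creep '[[[0.2,0.15,0.5],[0,0,0],0.9],[[0,0,1],[0,0,0],0.9],[[0,0,0.7],[0,0,0],0.9],[[0,0,0.4],[0,0,0],0.9],[[0,0,0.2],[0,0,0],0.9],[[0,0,0],[0,0,0],0.9]]'
python3 -m creep '[[[0,0,0.1],[0,0,0],0.9],[[0,0,0.1],[0,0,0],0.9],[[0,0,0],[0,0,0],0.9]]'
```

```text
time: 28.22
eef_pos: [0.5528, 0.3425, 0.0171]
ee_rot: [0.707, 0.707, -0.001, -0.0]
contact_force: [1.0, -0.2, -1.5]
opening: 0.0193
grip_force: 34.4
time: 28.47
eef_pos: [0.5535, 0.3429, 0.0162]
ee_rot: [0.707, 0.707, 0.0, 0.0]
contact_force: [0.5, 0.2, -1.1]
opening: 0.0191
grip_force: 34.4
```

```bash
python3 -m creep '[[[0,0,0.1],[0,0,0],0.9],[[0,0,0.1],[0,0,0],0.9],[[0,0,0],[0,0,0],0.9]]'
python3 -m creep '[[[0,0,0.1],[0,0,0],0.9],[[0,0,0],[0,0,0],0.9]]'
```

```text
time: 28.72
eef_pos: [0.5533, 0.3428, 0.014]
ee_rot: [0.707, 0.707, -0.0, -0.0]
contact_force: [0.4, 0.4, -1.1]
opening: 0.019
grip_force: 34.4
time: 28.88
eef_pos: [0.5535, 0.3429, 0.0137]
ee_rot: [0.707, 0.707, 0.0, 0.0]
contact_force: [-1.7, -1.1, 4.2]
opening: 0.019
grip_force: 34.8
```

```bash
python3 -m creep '[[[0,0,0],[0,0,0],0.6],[[0,0,0],[0,0,0],0.4],[[0,0,0],[0,0,0],0.4],[[0,0,-1],[0,0,0],0.4],[[0,0,-2],[0,0,0],0.2],[[0,0,-2.5],[0,0,0],0],[[0,0,-2.5],[0,0,0],0],[[0,0,-2.5],[0,0,0],0],[[-1.5,-0.4,-1],[0,0,0],0],[[-3.4,-0.85,0],[0,0,0],0],[[-3.4,-0.85,0],[0,0,0],0],[[-3.4,-0.85,0],[0,0,0],0]]'
python3 -m creep '[[[-3.4,-0.85,0],[0,0,0],0],[[-3.4,-0.85,0],[0,0,0],0],[[-3.4,-0.85,0],[0,0,0],0],[[-3.4,-0.85,0],[0,0,0],0],[[-3.4,-0.85,0],[0,0,0],0],[[-3.4,-0.85,0],[0,0,0],0],[[-3.4,-0.85,0],[0,0,0],0],[[-3.4,-0.85,0],[0,0,0],0],[[-3.4,-0.85,0],[0,0,0],0],[[-3.4,-0.85,0],[0,0,0],0],[[-3.4,-0.85,0],[0,0,0],0],[[-3.4,-0.85,0],[0,0,0],0]]'
python3 -m creep '[[[-3.4,-0.6,0],[0,0,0],0],[[-3,-0.3,0],[0,0,0],0],[[-1.5,0,0],[0,0,0],0],[[0,0,0],[0,0,0],0]]'
python3 -m creep '[[[0,0,0],[0,0,-0.124],0],[[0,0,0],[0,0,-0.124],0],[[0,0,0],[0,0,-0.124],0],[[0,0,0],[0,0,-0.124],0],[[0,0,0],[0,0,-0.124],0],[[0,0,0],[0,0,-0.124],0],[[0,0,0],[0,0,-0.124],0],[[0,0,0],[0,0,-0.124],0],[[0,0,0],[0,0,-0.124],0],[[0,0,0],[0,0,-0.124],0],[[0,0,0],[0,0,-0.124],0],[[0,0,0],[0,0,-0.124],0]]'
python3 -m creep '[[[0,0,0],[0,0,0],0],[[0,0,0],[0,0,0],0]]'
python3 - <<'E'
from plant import manip
from h import *
import pickle
s=manip.state();p=manip.camera_params("wrist");a=manip.snapshot("wrist")[:,:,::-1];cv2.imwrite('pics/w13.png',a);pickle.dump(p,open('pw.pkl','wb'))
print(s['eef_pos'],s['ee_rot'])
E
```

```text
time: 29.88
eef_pos: [0.5237, 0.2251, 0.1292]
ee_rot: [0.707, 0.708, 0.001, 0.0]
contact_force: [0.9, 0.6, 0.2]
opening: 0.0856
grip_force: 0.0
time: 30.88
eef_pos: [0.4215, -0.1839, 0.129]
ee_rot: [0.707, 0.707, 0.0, 0.001]
contact_force: [-0.2, 0.5, -0.2]
opening: 0.0856
grip_force: 0.0
time: 31.22
eef_pos: [0.4134, -0.2645, 0.1289]
ee_rot: [0.709, 0.706, -0.0, 0.001]
contact_force: [0.4, 0.1, 0.4]
opening: 0.085
grip_force: 0.0
time: 32.22
eef_pos: [0.4131, -0.2593, 0.1283]
ee_rot: [0.037, 0.999, 0.0, -0.0]
contact_force: [0.7, 0.5, -0.5]
opening: 0.0855
grip_force: 0.0
time: 32.38
eef_pos: [0.4131, -0.2599, 0.1283]
ee_rot: [0.042, 0.999, 0.0, -0.0]
contact_force: [0.2, 0.4, -0.6]
opening: 0.0855
grip_force: 0.0
[ 0.41306847 -0.25989355  0.12826501] [ 4.21984635e-02  9.99109210e-01  2.74265334e-04 -2.36394036e-05]
```

View pics/w13.png

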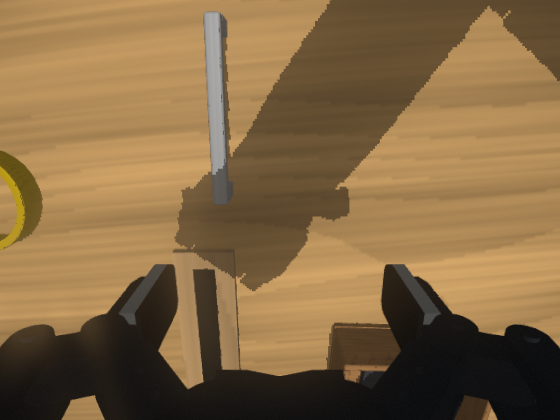

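The handle's bar runs from (210,12) to (222,203). The board's near end is at row 250, with the strip starting at about (203,270).

Run:
```python
import pickle
from h import *
from plant import manip
p=pickle.load(open('pw.pkl','rb'))
a,b=[onplane(p,u,.034)[:2] for u in[(211,12),(221.5,203)]]
print("handle",a,b,np.linalg.norm(a-b),"c",(a+b)/2,"yaw",np.arctan2(*(b-a)[::-1]))
c,d=[onplane(p,u,.008)[:2] for u in[(203.5,270),(212,380)]]
print("strip end",c,d,"yaw",np.arctan2(*(d-c)[::-1]),"centre guess",c+.073*np.array([np.cos(-.06),np.sin(-.06)]))
T=manip.state()['eef_pos'];h=(a+b)/2-T[:2];q=np.pi-.0844
print(T,"tool dx,dy cm",100*(h@[np.cos(q),np.sin(q)]),100*(h@[np.sin(q),-np.cos(q)]))
```

```text
handle [ 0.27800682 -0.29641179] [ 0.41513317 -0.30651564] 0.1374980851469822 c [ 0.34656999 -0.30146372] yaw -0.073549905025431
strip end [ 0.48498071 -0.33677079] [ 0.61211032 -0.34768207] yaw -0.085618174663715 centre guess [ 0.55784935 -0.34114817]
[ 0.41305558 -0.26014354  0.12825113] tool dx,dy cm 6.276563906227782 -4.67778162195364
```

```bash
python3 -m creep '[[[1.5,-1.2,0],[0,0,0],0],[[2.3,-1.7,1],[0,0,0],0],[[1.7,-1.2,2],[0,0,0],0],[[0.8,-0.5,2],[0,0,0],0],[[0,0,2],[0,0,0],0],[[0,0,2],[0,0,0],0],[[0,0,1.8],[0,0,0],0],[[0,0,1.2],[0,0,0],0],[[0,0,0.8],[0,0,0],0],[[0,0,0.5],[0,0,0],0],[[0,0,0],[0,0,0],0],[[0,0,0],[0,0,0],0]]'
python3 -m creep '[[[0,0,0],[0,0,0],0.4],[[0,0,0],[0,0,0],0.7],[[0,0,0],[0,0,0],0.95],[[0,0,0],[0,0,0],0.95],[[0,0,0],[0,0,0],0.95],[[0,0,0],[0,0,0],0.95],[[0,0,0],[0,0,0],0.95],[[0,0,0],[0,0,0],0.95],[[0,0,0],[0,0,0],0.95]]' 50
```

```text
time: 33.43
eef_pos: [0.3466, -0.3019, -0.0046]
ee_rot: [0.042, 0.999, -0.0, 0.0]
contact_force: [-0.4, -0.5, 0.2]
opening: 0.0855
grip_force: 0.0
time: 34.18
eef_pos: [0.3463, -0.3018, -0.0046]
ee_rot: [0.041, 0.999, -0.0, 0.0]
contact_force: [-0.5, 2.4, 6.0]
opening: 0.0103
grip_force: 50.5
```

```bash
python3 -m creep '[[[0,0,-0.5],[0,0,0],0.95],[[0,0,-1.5],[0,0,0],0.95],[[0,0,-2],[0,0,0],0.95],[[0,0,-2],[0,0,0],0.95],[[-1.4,-0.2,0],[0,0,0],0.95],[[-2.5,-0.25,0],[0,0,0],0.95],[[-2.5,-0.25,0],[0,0,0],0.95],[[-2.5,-0.25,0],[0,0,0],0.95],[[-2.5,-0.25,0],[0,0,0],0.95],[[-2.5,-0.25,0],[0,0,0],0.95],[[-2.5,-0.25,0],[0,0,0],0.95],[[-2.5,-0.25,0],[0,0,0],0.95]]'
python3 -m creep '[[[-1.5,-0.25,0],[0,0,0],0.95],[[-0.8,0,0],[0,0,0],0.95],[[0,0,0],[0,0,0],0.95],[[0,0,0],[0,0,0],0.95],[[0,0,0],[0,0,0],0.95]]'
python3 - <<'E'
from plant import manip
import numpy as np
s=manip.state();T=s['eef_pos'];r=s['ee_rot'];q=2*np.arctan2(r[1],r[0])
h=np.array([.5575,-.3415])-T[:2]
print(T,r,q-np.pi,100*(h@[np.cos(q),np.sin(q)]),100*(h@[np.sin(q),-np.cos(q)]))
E
```

```text
time: 35.18
eef_pos: [0.5338, -0.3366, 0.0547]
ee_rot: [0.041, 0.999, 0.0, -0.0]
contact_force: [0.2, 0.2, -1.7]
opening: 0.0102
grip_force: 49.7
time: 35.6
eef_pos: [0.5543, -0.3407, 0.0547]
ee_rot: [0.042, 0.999, 0.0, -0.001]
contact_force: [0.4, 0.1, -1.5]
opening: 0.0105
grip_force: 49.7
[ 0.55425889 -0.34066186  0.05468797] [ 4.15913213e-02  9.99134232e-01  4.63148038e-04 -8.56125145e-04] -0.08320668287676858 -0.32995584323401833 -0.05658665113563085
```

```bash
python3 -m creep '[[[-0.3,0,0.7],[0,0,0.02],0.95],[[0,0,1.3],[0,0,0],0.95],[[0,0,1.2],[0,0,0],0.95],[[0,0,0.8],[0,0,0],0.95],[[0,0,0.4],[0,0,0],0.95],[[0,0,0.2],[0,0,0],0.95],[[0,0,0],[0,0,0],0.95],[[0,0,0.15],[0,0,0],0.95],[[0,0,0.1],[0,0,0],0.95],[[0,0,0],[0,0,0],0.95]]'
python3 -m creep '[[[0,0,0.1],[0,0,0],0.95],[[0,0,0],[0,0,0],0.95]]'
```

```text
time: 36.43
eef_pos: [0.5589, -0.3417, 0.0069]
ee_rot: [0.051, 0.999, -0.0, 0.0]
contact_force: [-0.6, -0.1, -0.8]
opening: 0.0106
grip_force: 49.7
time: 36.6
eef_pos: [0.5588, -0.3416, 0.0057]
ee_rot: [0.051, 0.999, -0.0, 0.0]
contact_force: [-0.2, 0.0, -0.8]
opening: 0.0099
grip_force: 49.7
```

```bash
python3 -m creep '[[[0,0,0],[0,0,-0.035],0.95],[[0,0,0.1],[0,0,0],0.95],[[0,0,0],[0,0,0],0.95]]'
python3 -m creep '[[[0,0,0.1],[0,0,0],0.95],[[0,0,0],[0,0,0],0.95]]'
python3 -m creep '[[[0,0,0.1],[0,0,0],0.95],[[0,0,0],[0,0,0],0.95]]'
```

```text
time: 36.85
eef_pos: [0.5587, -0.3415, 0.0045]
ee_rot: [0.034, 0.999, 0.0, -0.0]
contact_force: [-0.5, 0.4, -1.4]
opening: 0.0105
grip_force: 49.7
time: 37.02
eef_pos: [0.5587, -0.3415, 0.0035]
ee_rot: [0.034, 0.999, -0.0, 0.0]
contact_force: [0.1, -0.5, -1.0]
opening: 0.0105
grip_force: 49.7
time: 37.18
eef_pos: [0.5588, -0.3416, 0.0034]
ee_rot: [0.034, 0.999, -0.0, 0.0]
contact_force: [-1.9, 1.2, 4.4]
opening: 0.0105
grip_force: 50.4
```

```bash
python3 -m creep '[[[0,0,0],[0,0,0],0.7],[[0,0,0],[0,0,0],0.4],[[0,0,0],[0,0,0],0.4],[[0,0,0],[0,0,0],0.4],[[0,0,-1],[0,0,0],0.4],[[0,0,-2],[0,0,0],0.2],[[0,0,-3],[0,0,0],0],[[0,0,-3],[0,0,0],0],[[0,0,-3],[0,0,0],0],[[1,-1,-3],[0,0,0],0],[[2,-2,-2],[0,0,0],0],[[2.5,-2.5,0],[0,0,0],0]]'
python3 -m creep '[[[2.5,-2.5,0],[0,0,0],0],[[2.5,-2.5,0],[0,0,0],0],[[2.5,-2.5,0],[0,0,0],0],[[2.5,-2.5,0],[0,0,0],0],[[2.5,-2.5,0],[0,0,0],0],[[1.5,-1.5,0],[0,0,0],0],[[0,0,0],[0,0,0],0],[[0,0,0],[0,0,0],0]]'
python3 - <<'E'
from plant import manip
from h import *
t=manip.snapshot("top")[:,:,::-1];s=manip.snapshot("scene")[:,:,::-1]
cv2.imwrite('pics/t14.png',t);cv2.imwrite('pics/s14.png',s)
A=cv2.resize(t[120:300,110:450],(794,420)[:2] if 0 else (567,300),interpolation=cv2.INTER_CUBIC)
B=cv2.resize(s[150:300,70:470],(800,300),interpolation=cv2.INTER_CUBIC)
cv2.imwrite('pics/f14.png',cv2.vconcat([cv2.copyMakeBorder(A,0,0,0,233,cv2.BORDER_CONSTANT),B]))
E
```

```text
time: 38.18
eef_pos: [0.5032, -0.3941, 0.1791]
ee_rot: [0.032, 0.999, -0.003, 0.004]
contact_force: [0.1, -2.0, 0.6]
opening: 0.0852
grip_force: 0.0
time: 38.85
eef_pos: [0.35, -0.5236, 0.1732]
ee_rot: [0.035, 0.999, -0.0, 0.0]
contact_force: [0.0, 0.3, -0.5]
opening: 0.0855
grip_force: 0.0
```

View pics/f14.png

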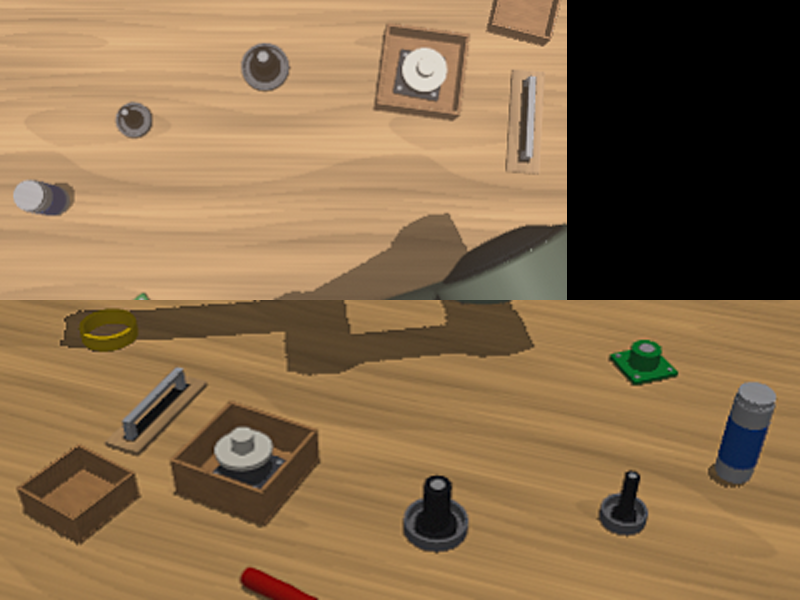

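The final view shows everything in place. The cover is level on the hub in the carton, each leg stands in its own cup, the handle is on the outline and the can is untouched.

```bash
python3 -c "
from plant import manip
print(manip.hand_in())"
```

```text
the job is handed in; nothing more can be done
None
```

The kit is packed and handed in after about 39 s of robot time, with the spray can left standing. The last pictures show every part in place, but the hand-in gave no verdict.

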